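# Queue three camera lenses in the single-file lane

### The job

Three loose camera lenses stand on the bench before the flared mouth of a low aluminium guide lane. With the fingertips, push them through its gate into the lane one at a time, the small lens first so that it ends innermost (next to the stop), then the two larger ones behind it in either order, until all three stand in single file, entirely past the gate. Only push them along the bench: do not pick up or tip any lens, and leave the loupe, the film can and the solder spool where they stand.

Things in the scene. Friction and masses are not known exactly. Their poses are not given: they have to be found in the camera images.
- lane: Bare aluminium guide lane, fixed to the bench: two straight rails 10 mm thick, 70 mm apart inside, open at the gate, closed at the far end by a cross bar. No floor: lenses slide on the bench. Origin on the bench in the middle of the gate; +y points into the lane along its middle line, x across, z up. 13 mm high at most: fingertips 16 mm above the bench pass over it and still meet the lenses
- gate_lips (a point): Point on the bench in the middle of the flared mouth, lane frame (0, -36 mm, 0). From the gate the rails turn outward as two straight lips, 38 mm long, 0.6 rad off the lane's line, back to y = -36 mm and out to x = +-67 mm. Four screw feet, 8 mm high, lie outside the rails out to x = +-62 mm
- lane_stop (a point): Middle of the black rubber stop face at the lane's inner end, at bench height: lane frame (0, 210 mm, 0)
- small_lens: The small lens: black camera lens, 55 mm diameter, 34 mm high (widest from 14 to 25 mm above the bench, 52 mm below that), about 0.24 kg, standing on its mount, round, axis upright. Origin at the centre of its underside. Mass varies by 30 %. It slides flat on the bench when pushed level anywhere below its top edge
- large_lens_1: One of two equal larger lenses: black camera lens, 64 mm diameter, 40 mm high (widest from 16 to 30 mm above the bench, 61 mm below that), about 0.24 kg, standing on its mount, round, axis upright. Origin at the centre of its underside. Mass varies by 30 %. It slides flat on the bench when pushed level anywhere below its top edge
- large_lens_2: The other larger lens, same size and weight as large_lens_1 (64 mm diameter, 40 mm high): standing on its mount, round, axis upright. Origin at the centre of its underside. Mass varies by 30 %. It slides flat on the bench when pushed level anywhere below its top edge
- loupe_stand: Black eye loupe standing on its flange, 41 mm diameter, 49 mm high, beside the lane on the robot's side. Bystander, loose: leave it where it stands. Origin at the centre of its underside
- film_tub: White film can with snap lid, 34 mm diameter, 50 mm high, beside the lane on its far side. Bystander, loose: leave it where it stands. Origin at the centre of its underside
- spool: Spool of solder wire standing flat, 52 mm diameter, 23 mm high, behind the lenses on the far side. Bystander, loose: leave it where it stands. Origin at the centre of its underside
There are look-alikes about, which are no part of the job. Leave any turquoise or yellow look-alike of the large_lens_2 alone.

How it is judged:
By the outcome, as a careful person would: the job done as asked, in the order asked, and still so for the second after the job is handed in, with the robot touching nothing.
It also fails if it takes over 64 s, if anything falls off the work surface, if the arm or the gripper's body presses on something with over 40 N, if the wrist force passes 120 N, or if a joint passes its speed limit or range.

### The arm

A 6-joint arm with a two-finger parallel gripper is mounted at the origin on a cart in front of the work surface, level with it; the furniture and walls round the work are solid. World frame = base frame: x ahead of the robot, y to its left, z up, the work surface at z = 0. Lengths are in m, angles in degrees, forces in N, time in s.
With the tool pointing down it reaches from about 0.35 to 0.875 m from the base axis. Payload 4.2 kg.
Tool frame: the origin (TCP) lies at the very end of the fingers, on their centre line; the grasp point (between the pads) lies 19 mm behind it; z points along the fingers, y is the line along which they close (so a half turn about z gives the same grasp; the last joint's range is limited). The gripper opens to 87 mm and grips with 3 to 60 N. Pads are 19 mm wide; open, the fingers measure 117 mm over their backs; the gripper's body (75 mm by 190 mm) begins 51 mm behind the grasp point.
Start: joints at [-59.095, 22.042, 0.453, 0, -68.411, -14.817], TCP at [0.173, -0.6, 0.223] pointing down, gripper open.
Joint ranges: [-179.83, 179.83], [-69.29, 118.12], [-61.27, 80.66], [-181.25, 117.63], [-171.15, -9.14], [-177.46, 177.46]. Speed limits (degrees/s): [159.86, 159.86, 180, 180, 180, 180].

### API

Orientations are given as a 3x3 rotation matrix whose columns are the frame's x, y, z axes.
In Python, from station import monitor, cams, ticket gives the robot as it stands.
- The arm moves only by the tool drive_tool, never from a script. Its argument "moves" is a list of rows, each an object with "delta_pos": the shift along the tool's x, y, z in mm, a list of three; "turn": the turn about the tool's z in rad; "claw": the opening, from 0 (shut) to 1 (fully open). A call has 1 to 12 rows; each row shifts and turns the commanded pose from where the row before left it, along the tool's axes as they then stand; what a row does not reach is not made up. A row lasts 1/8 s, in which the tool goes at most 62.5 mm and 10.7 degrees, less where a joint would pass 70% of its speed; a pose out of reach is approached as far as the arm can. A call is refused whole if a number of a shift passes 62.5 or a number of a turn 0.188, either way. A call with a gripper value outside its range is refused whole. The fingers move at their own pace and stop on an object; the grip force is fixed at half the most. Time passes only in rows, so rows that do not move let the fingers close. It gives the time, the measured TCP pose, the force, the opening and the grip force at its end, in the units of the state.
- monitor.sense(): the state, without advancing time (a new reading comes with each control period).
- cams.capture(name): name is "scene" or "side" or "wrist"; returns a dict with "color" (384x512x3 uint8, red, green, blue), "range_z" (384x512 float32, m along the optical axis (not along the pixel's ray), 0 where there is no reading), "vertical_fov" (degrees; the focal length in pixels is half the picture's height over the tangent of half this angle, whatever the lens; pixels are square), "cx", "cy" (the principal point, pixels), "extrinsics" (4x4, takes a point from camera to world coordinates). Camera axes: x right, y down, z forward; pixel columns grow to the right and rows downward; lengths in m; the calibration is good to about 2 mm. A picture is of the moment at which its call begins.
- ticket.finish_job(): hands the job in; it is judged then, once.
The state is a dict: "time_s": time; "joints": joint angles; "joint_velocities": joint speeds; "effort": joint torques, N m; "tcp_pos": TCP position; "ee_rot": TCP orientation; "wrist_force": force on the tool from outside, world axes, zero at the start; "moment": the same for the moment, N m; "gripper_width": opening from 0.0 (shut) to 1.0 (fully open); "gripper_force": force on a finger pad.
Only numpy, scipy, OpenCV 4.12 (cv2) and the standard library are available. Lean on these libraries where they do the work, as an engineer would, in place of code of your own. Each camera call takes 0.05 s, during which the arm holds its last target. There are 200 camera calls.

## Working session

There is one attempt and no reset: what is moved stays moved. The work goes in short steps, Python scripts to look and compute and a tool call to move; the robot and the scene stay as the last step left them, time stands still between calls to the robot, and variables do not carry over. Pictures are saved under pics/ and viewed, at most 10 in all, crops included, and the job is handed in when it is done.

Besides the shell and the picture viewer there is one more tool, called by a JSON object that holds its "op" and its "data", one argument or row to a line. drive_tool: Moves the arm, as the interface text tells. Its arguments: {"type":"object","properties":{"moves":{"type":"array","items":{"type":"object","properties":{"delta_pos":{"type":"array","items":{"type":"number"}},"turn":{"type":"number"},"claw":{"type":"number"}}}}},"required":["moves"]}

```bash
mkdir -p pics; ls; cat > h.py <<'E'
import numpy as np,cv2
from station import monitor,cams,ticket
def cap(n,save=None):
    c=cams.capture(n)
    if save: cv2.imwrite('pics/'+save,c['color'][:,:,::-1])
    return c
def cloud(c):
    z=c['range_z'];h,w=z.shape;f=h/2/np.tan(np.radians(c['vertical_fov'])/2)
    u,v=np.meshgrid(np.arange(w),np.arange(h))
    p=np.stack([(u-c['cx'])/f*z,(v-c['cy'])/f*z,z,np.ones_like(z)],-1)
    P=(p@np.array(c['extrinsics']).T)[...,:3];P[z==0]=np.nan
    return P
E
python3 - <<'E'
from h import *
for n in('scene','side'):
    c=cap(n,n+'0.png');np.savez(n+'0.npz',P=cloud(c),col=c['color']);print(n,c['vertical_fov'],np.round(c['extrinsics'],3).tolist())
s=monitor.sense();print({k:np.round(v,3).tolist() for k,v in s.items()})
E
```

```text
pics
scene 52.03300246040308 [[0.748, -0.31, 0.587, -0.12], [-0.664, -0.339, 0.667, -0.6], [-0.008, -0.888, -0.459, 0.529], [0.0, 0.0, 0.0, 1.0]]
side 43.12286173844279 [[1.0, -0.001, -0.008, 0.515], [0.006, -0.582, 0.813, -0.823], [-0.006, -0.813, -0.582, 0.694], [0.0, 0.0, 0.0, 1.0]]
{'time_s': 0.1, 'joints': [-59.094, 22.087, 0.391, -0.025, -68.412, -14.817], 'joint_velocities': [0.026, -0.01, 0.183, 0.053, -0.002, 0.05], 'effort': [-0.0, -39.169, 18.794, 4.232, 0.013, -0.0], 'tcp_pos': [0.173, -0.6, 0.222], 'ee_rot': [[-0.961, -0.277, -0.001], [-0.277, 0.961, 0.002], [0.0, 0.002, -1.0]], 'wrist_force': [0.495, -0.154, -0.01], 'moment': [0.016, 0.048, -0.033], 'gripper_force': 0.0, 'gripper_width': 1.001}
```

View pics/scene0.png

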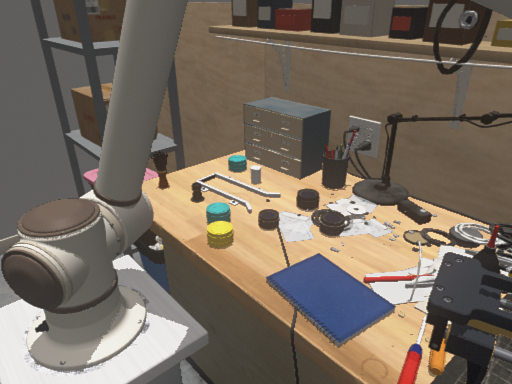

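View pics/side0.png

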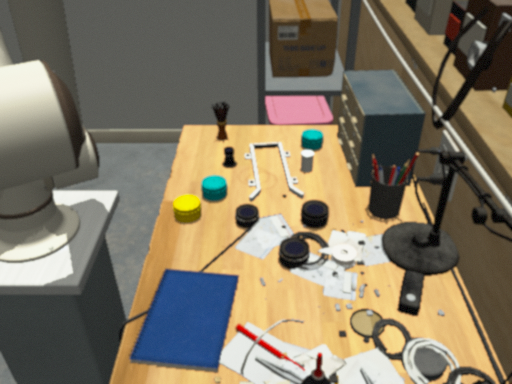

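The side view shows the lane opening towards the camera, with its gate near (275,187). The black lenses are at (247,215), (315,212) and (294,250). The loupe is at (229,156), the film can at (306,160) and the spool at about (343,248). The look-alikes are yellow (187,208) and turquoise (214,187) and (312,140).

```bash
python3 - <<'E'
from h import *
for n in('side','scene'):
    d=np.load(n+'0.npz');P=d['P'];col=d['col'];g=col.max(2)
    X,Y,Z=P[...,0],P[...,1],P[...,2]
    ok=(Z>.010)&(Z<.06)&(X>.2)&(X<.9)&(Y>-.35)&(Y<.6)
    k,l,st,ce=cv2.connectedComponentsWithStats(ok.astype(np.uint8),connectivity=4)
    print(n)
    for i in range(1,k):
        if st[i,4]<25: continue
        m=l==i;zt=np.percentile(Z[m],95);t=m&(Z>zt-.005)
        print(ce[i].round(),st[i,4],'top z%.3f'%zt,'x %.3f %.3f y %.3f %.3f'%(X[t].min(),X[t].max(),Y[t].min(),Y[t].max()),col[t].mean(0).round())
im=np.load('side0.npz')['col'][120:280,170:380,::-1]
cv2.imwrite('pics/crop.png',cv2.resize(im,None,fx=3.7,fy=3.7,interpolation=cv2.INTER_CUBIC))
E
```

```text
side
[354. 160.] 683 top z0.058 x 0.727 0.778 y 0.164 0.425 [79. 76. 64.]
[222. 129.] 143 top z0.058 x 0.381 0.407 y 0.402 0.425 [71. 56. 31.]
[310. 146.] 623 top z0.051 x 0.609 0.643 y 0.232 0.270 [228. 230. 224.]
[271. 168.] 517 top z0.016 x 0.475 0.608 y 0.107 0.371 [228. 224. 212.]
[229. 154.] 169 top z0.049 x 0.410 0.433 y 0.262 0.290 [88. 72. 55.]
[409. 177.] 45 top z0.043 x 0.868 0.872 y 0.172 0.176 [44. 35. 34.]
[214. 186.] 548 top z0.040 x 0.366 0.424 y 0.104 0.165 [ 29. 187. 175.]
[384. 205.] 579 top z0.058 x 0.754 0.824 y 0.033 0.085 [41. 38. 31.]
[187. 207.] 629 top z0.040 x 0.310 0.370 y 0.022 0.085 [235. 223.   7.]
[315. 212.] 655 top z0.040 x 0.598 0.657 y 0.002 0.065 [63. 56. 52.]
[259. 225.] 1243 top z0.033 x 0.452 0.501 y 0.005 0.058 [65. 58. 53.]
[379. 256.] 6734 top z0.038 x 0.546 0.873 y -0.233 0.019 [58. 55. 54.]
[187. 318.] 6950 top z0.014 x 0.293 0.464 y -0.350 -0.126 [ 41.  75. 129.]
[379. 335.] 110 top z0.013 x 0.700 0.724 y -0.315 -0.260 [91. 83. 69.]
[247. 331.] 115 top z0.014 x 0.465 0.504 y -0.298 -0.263 [216.  71.  61.]
[425. 351.] 1038 top z0.035 x 0.7
[... 568 characters left out ...]
p z0.048 x 0.403 0.431 y 0.262 0.291 [76. 65. 58.]
[307. 198.] 400 top z0.041 x 0.590 0.654 y 0.004 0.065 [80. 69. 64.]
[219. 224.] 995 top z0.041 x 0.305 0.420 y 0.025 0.167 [165. 195. 120.]
[283. 221.] 877 top z0.034 x 0.447 0.499 y 0.006 0.058 [88. 76. 68.]
[461. 232.] 510 top z0.035 x 0.731 0.811 y -0.349 -0.307 [186. 182. 176.]
[431. 238.] 95 top z0.014 x 0.696 0.737 y -0.314 -0.249 [92. 82. 74.]
[330. 296.] 5649 top z0.014 x 0.290 0.462 y -0.350 -0.126 [ 70.  85. 128.]
[427. 267.] 333 top z0.026 x 0.517 0.631 y -0.350 -0.337 [218. 213. 207.]
[394. 277.] 228 top z0.014 x 0.460 0.565 y -0.336 -0.262 [198.  98.  91.]
[409. 285.] 46 top z0.023 x 0.496 0.517 y -0.347 -0.334 [144. 140. 137.]
```

View pics/crop.png

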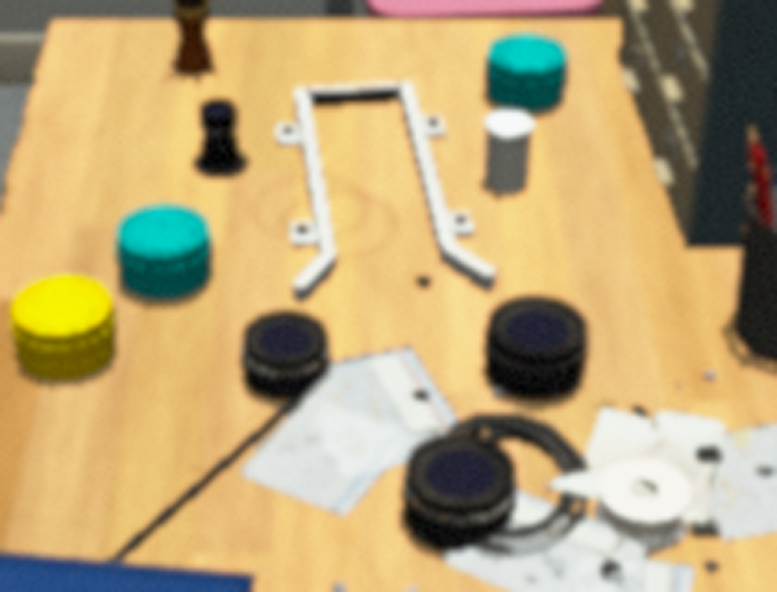

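The crop shows the small lens at (285,352), large A at (535,345) and large B at (460,490), with a flat ring next to B and the white spool at (640,490). Their heights and colours match the descriptions, and the turquoise and yellow look-alikes are excluded. Next I'll measure the lane lines, lens B, the ring and the spool.

```bash
python3 - <<'E'
from h import *
for n in('side','scene'):
    d=np.load(n+'0.npz');P=d['P'];X,Y,Z=P[...,0],P[...,1],P[...,2]
    bright=d['col'].min(2)>150
    rail=(Z>.009)&(Z<.019)&bright
    print(n)
    for nm,a in(('L',(.44,.53)),('R',(.53,.63))):
        m=rail&(X>a[0])&(X<a[1])&(Y>.09)&(Y<.40)
        for y in np.arange(.10,.40,.02):
            q=m&(abs(Y-y)<.01)
            if q.sum()>2: print(nm,'y%.2f x %.3f..%.3f med %.3f n%d'%(y,X[q].min(),X[q].max(),np.median(X[q]),q.sum()))
    for nm,b in (('B',(.52,.62,-.11,-.0)),('spool',(.63,.74,-.11,0.0)),):
        for lo,hi in((.004,.012),(.012,.018),(.018,.026),(.033,.043)):
            m=(X>b[0])&(X<b[1])&(Y>b[2])&(Y<b[3])&(Z>lo)&(Z<hi)
            if m.sum()>5: print(nm,lo,hi,m.sum(),'x %.3f %.3f y %.3f %.3f'%(*np.percentile(X[m],[2,98]),*np.percentile(Y[m],[2,98])))
d=np.load('side0.npz')['P']
for v in(234,238,242,246,250,254,258,262): print(v,[(u,)+tuple((d[v,u]*1000).round().astype(int)) for u in(280,294,306,314,322,327,335,343)])
E
```

```text
side
L y0.12 x 0.478..0.497 med 0.488 n27
L y0.14 x 0.490..0.505 med 0.497 n21
L y0.16 x 0.495..0.504 med 0.500 n22
L y0.18 x 0.494..0.502 med 0.498 n16
L y0.20 x 0.491..0.499 med 0.494 n20
L y0.22 x 0.489..0.499 med 0.493 n16
L y0.24 x 0.486..0.496 med 0.491 n18
L y0.26 x 0.485..0.493 med 0.488 n15
L y0.28 x 0.482..0.493 med 0.488 n17
L y0.30 x 0.479..0.490 med 0.485 n13
L y0.32 x 0.479..0.487 med 0.483 n12
L y0.34 x 0.476..0.484 med 0.481 n14
L y0.36 x 0.475..0.528 med 0.500 n43
R y0.12 x 0.594..0.608 med 0.603 n12
R y0.14 x 0.582..0.606 med 0.592 n35
R y0.16 x 0.576..0.588 med 0.580 n23
R y0.18 x 0.574..0.584 med 0.577 n19
R y0.20 x 0.570..0.592 med 0.576 n20
R y0.22 x 0.568..0.578 med 0.573 n20
R y0.24 x 0.566..0.576 med 0.572 n17
R y0.26 x 0.564..0.575 med 0.569 n18
R y0.28 x 0.562..0.573 med 0.567 n16
R y0.30 x 0.560..0.571 med 0.565 n12
R y0.32 x 0.558..0.577 med 0.565 n16
R y0.34 x 0.556..0.567 med 0.561 n15
R y0.36 x 0.531..0.565 med 0.554 n30
B 0.004 0.012 320 x 0.521 0.617 y -0.105 -0.004
B 0.012 0.018 274 x 0.521 0.619 y -0.107 -0.002
B 0.018 0.026 19 x 0.528 0.605 y -0.1
[... 4245 characters left out ...]
p.int64(11)), (322, np.int64(631), np.int64(-102), np.int64(14)), (327, np.int64(642), np.int64(-100), np.int64(12)), (335, np.int64(658), np.int64(-98), np.int64(10)), (343, np.int64(671), np.int64(-113), np.int64(24))]
262 [(280, np.int64(547), np.int64(-105), np.int64(6)), (294, np.int64(573), np.int64(-124), np.int64(24)), (306, np.int64(598), np.int64(-116), np.int64(17)), (314, np.int64(614), np.int64(-113), np.int64(14)), (322, np.int64(630), np.int64(-113), np.int64(14)), (327, np.int64(640), np.int64(-111), np.int64(12)), (335, np.int64(658), np.int64(-102), np.int64(3)), (343, np.int64(672), np.int64(-112), np.int64(13))]<stdin>:17: RuntimeWarning: invalid value encountered in cast
```

{"op": "drive_tool", "data": {
  "moves": [
    {"delta_pos": [-38, 40, 0], "claw": 0.57},
    {"delta_pos": [-38, 40, 0], "claw": 0.57},
    {"delta_pos": [-38, 40, 0], "claw": 0.57},
    {"delta_pos": [-38, 40, 0], "claw": 0.57},
    {"delta_pos": [-38, 40, 0], "claw": 0.57},
    {"delta_pos": [-38, 40, 0], "claw": 0.57},
    {"delta_pos": [-38, 40, 0], "claw": 0.57},
    {"delta_pos": [-38, 40, 0], "claw": 0.57},
    {"delta_pos": [-38, 40, 0], "claw": 0.57},
    {"delta_pos": [-38, 40, 0], "claw": 0.57},
    {"delta_pos": [-38, 40, 0], "claw": 0.57},
    {"delta_pos": [-38, 40, 0], "claw": 0.57}
  ]
}}

```text
invalid input
```

{"op": "drive_tool", "data": {
  "moves": [
    {"turn": -0.175, "claw": 0.57},
    {"turn": -0.175, "claw": 0.57},
    {"turn": -0.175, "claw": 0.57},
    {"turn": -0.175, "claw": 0.57},
    {"turn": -0.175, "claw": 0.57},
    {"turn": -0.175, "claw": 0.57},
    {"turn": -0.175, "claw": 0.57},
    {"turn": -0.175, "claw": 0.57},
    {"claw": 0.57}
  ]
}}

```text
invalid input
```

```bash
cat >> h.py <<'E'
G=np.array([.538,.155]);V=np.array([-.110,.994]);U=np.array([.994,.110])
def lane(p): d=np.asarray(p)[...,:2]-G; return np.stack([d@U,d@V],-1)*1000
def show():
    s=monitor.sense();print('t',s['time_s'],'tcp',np.round(s['tcp_pos'],4),'lane uv',lane(s['tcp_pos']).round(1),'rotx',np.round(np.array(s['ee_rot'])[:,0],3),'F',np.round(s['wrist_force'],1),'w',s['gripper_width'],'j',np.round(s['joints']))
E
python3 -c "
from h import *
show()
c=cap('wrist','w1.png');np.savez('w1.npz',P=cloud(c),col=c['color'])"
```

```text
t 0.1 tcp [ 0.1731 -0.6     0.2216] lane uv [-445.8 -710.3] rotx [-0.961 -0.277  0.   ] F [ 0.5 -0.2 -0. ] w 1.0014295160516073 j [-59.  22.   0.  -0. -68. -15.]
```

View pics/w1.png

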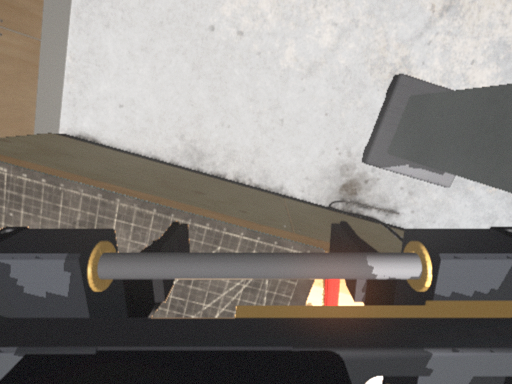

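The moves were refused, probably because each row needs all three fields. The wrist view is still from the start pose, with the fingers at rows 230–320, and shows nothing useful.

{"op": "drive_tool", "data": {
  "moves": [
    {"delta_pos": [-38, 40, 0], "turn": 0, "claw": 0.57},
    {"delta_pos": [-38, 40, 0], "turn": 0, "claw": 0.57},
    {"delta_pos": [-38, 40, 0], "turn": 0, "claw": 0.57},
    {"delta_pos": [-38, 40, 0], "turn": 0, "claw": 0.57},
    {"delta_pos": [-38, 40, 0], "turn": 0, "claw": 0.57},
    {"delta_pos": [-38, 40, 0], "turn": 0, "claw": 0.57},
    {"delta_pos": [-38, 40, 0], "turn": 0, "claw": 0.57},
    {"delta_pos": [-38, 40, 0], "turn": 0, "claw": 0.57},
    {"delta_pos": [-38, 40, 0], "turn": 0, "claw": 0.57},
    {"delta_pos": [-38, 40, 0], "turn": 0, "claw": 0.57},
    {"delta_pos": [-38, 40, 0], "turn": 0, "claw": 0.57},
    {"delta_pos": [-38, 40, 0], "turn": 0, "claw": 0.57}
  ]
}}

```text
time_s: 1.65
tcp_pos: [0.4787, -0.0111, 0.2226]
ee_rot: [[-0.961, -0.278, 0.0], [-0.278, 0.961, 0.0], [-0.0, 0.0, -1.0]]
wrist_force: [1.2, 0.1, 1.3]
gripper_width: 0.568
gripper_force: 0.0
```

{"op": "drive_tool", "data": {
  "moves": [
    {"delta_pos": [0, 0, 0], "turn": -0.175, "claw": 0.57},
    {"delta_pos": [0, 0, 0], "turn": -0.175, "claw": 0.57},
    {"delta_pos": [0, 0, 0], "turn": -0.175, "claw": 0.57},
    {"delta_pos": [0, 0, 0], "turn": -0.175, "claw": 0.57},
    {"delta_pos": [0, 0, 0], "turn": -0.175, "claw": 0.57},
    {"delta_pos": [0, 0, 0], "turn": -0.175, "claw": 0.57},
    {"delta_pos": [0, 0, 0], "turn": -0.175, "claw": 0.57},
    {"delta_pos": [0, 0, 0], "turn": -0.175, "claw": 0.57},
    {"delta_pos": [0, 0, 0], "turn": 0, "claw": 0.57}
  ]
}}

```text
time_s: 2.78
tcp_pos: [0.4781, -0.013, 0.2223]
ee_rot: [[0.108, -0.994, -0.001], [-0.994, -0.108, -0.0], [-0.0, 0.001, -1.0]]
wrist_force: [0.8, 0.2, 0.9]
gripper_width: 0.572
gripper_force: 0.0
```

```bash
python3 -c "
from h import *
show()
c=cap('wrist','w2.png');P=cloud(c)
X,Y,Z=P[...,0],P[...,1],P[...,2]
k,l,st,ce=cv2.connectedComponentsWithStats(((Z>.025)&(Z<.06)).astype(np.uint8),connectivity=4)
for i in range(1,k):
    if st[i,4]<100: continue
    m=l==i;print(ce[i].round(),st[i,4],'z%.3f'%np.percentile(Z[m],95),'x %.3f %.3f y %.3f %.3f'%(*np.percentile(X[m],[1,99]),*np.percentile(Y[m],[1,99])),c['color'][m].mean(0).round())
"
```

```text
t 2.775 tcp [ 0.4781 -0.013   0.2223] lane uv [ -78.  -160.4] rotx [ 0.108 -0.994 -0.   ] F [0.8 0.2 0.9] w 0.5721674755419369 j [ 18.   8. -19.  -0. -63. -12.]
[ 3. 11.] 158 z0.029 x 0.773 0.783 y -0.174 -0.147 [32. 28. 26.]
[186.  98.] 2451 z0.039 x 0.542 0.601 y -0.121 -0.064 [94. 81. 76.]
[142. 198.] 1982 z0.039 x 0.594 0.652 y 0.005 0.063 [97. 77. 68.]
[ 28. 208.] 1135 z0.058 x 0.751 0.792 y 0.039 0.099 [58. 45. 36.]
[259. 207.] 1293 z0.034 x 0.449 0.498 y 0.006 0.056 [87. 75. 69.]
[353. 227.] 847 z0.040 x 0.315 0.367 y 0.024 0.077 [208. 192.  79.]
[ 50. 298.] 193 z0.059 x 0.734 0.757 y 0.167 0.211 [69. 62. 52.]
[300. 292.] 549 z0.040 x 0.378 0.422 y 0.127 0.165 [ 62. 118. 112.]
```

View pics/w2.png

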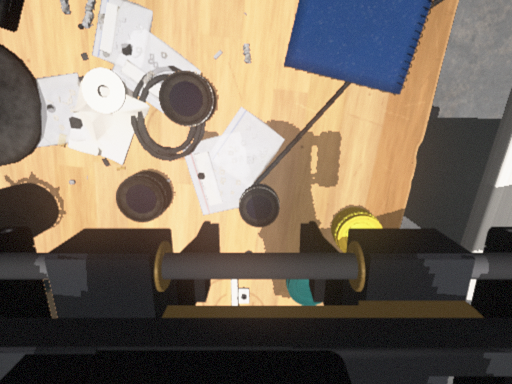

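The wrist view confirms the positions: small lens at (259,207), large A at (142,198) and large B at (186,98), overlapping the flat ring. Next I'll lower the tool behind the small lens.

{"op": "drive_tool", "data": {
  "moves": [
    {"delta_pos": [4, 0, 40], "turn": 0, "claw": 0.57},
    {"delta_pos": [0, 0, 40], "turn": 0, "claw": 0.57},
    {"delta_pos": [0, 0, 40], "turn": 0, "claw": 0.57},
    {"delta_pos": [0, 0, 40], "turn": 0, "claw": 0.57},
    {"delta_pos": [0, 0, 30], "turn": 0, "claw": 0.57},
    {"delta_pos": [0, 0, 12], "turn": 0, "claw": 0.57},
    {"delta_pos": [0, 0, 0], "turn": 0, "claw": 0.57}
  ]
}}

```text
time_s: 3.7
tcp_pos: [0.4787, -0.017, 0.0203]
ee_rot: [[0.109, -0.994, -0.001], [-0.994, -0.109, -0.0], [0.0, 0.001, -1.0]]
wrist_force: [0.0, 0.7, 0.5]
gripper_width: 0.571
gripper_force: 0.0
```

{"op": "drive_tool", "data": {
  "moves": [
    {"delta_pos": [-9, 0, 0], "turn": 0, "claw": 0.57},
    {"delta_pos": [-9, 0, 0], "turn": 0, "claw": 0.57},
    {"delta_pos": [-9, 0, 0], "turn": 0, "claw": 0.57},
    {"delta_pos": [-10, 0, 0], "turn": 0, "claw": 0.57},
    {"delta_pos": [-8, -10, 0], "turn": 0, "claw": 0.57},
    {"delta_pos": [-8, -10, 0], "turn": 0, "claw": 0.57},
    {"delta_pos": [-8, -10, 0], "turn": 0, "claw": 0.57},
    {"delta_pos": [-8, -10, 0], "turn": 0, "claw": 0.57},
    {"delta_pos": [-8, -10, 0], "turn": 0, "claw": 0.57},
    {"delta_pos": [-8, -10, 0], "turn": 0, "claw": 0.57},
    {"delta_pos": [-8, -10, 0], "turn": 0, "claw": 0.57},
    {"delta_pos": [-8, -8, 0], "turn": 0, "claw": 0.57}
  ]
}}

```text
time_s: 5.2
tcp_pos: [0.546, 0.0927, 0.0205]
ee_rot: [[0.11, -0.994, 0.0], [-0.994, -0.11, 0.0], [-0.0, -0.0, -1.0]]
wrist_force: [-0.8, -2.0, 3.1]
gripper_width: 0.573
gripper_force: 2.0
```

```bash
cat >> h.py <<'E'
def blobs(n,save=None,box=(.35,.7,-.2,.4)):
    c=cap(n,save);P=cloud(c);X,Y,Z=P[...,0],P[...,1],P[...,2]
    m0=(Z>.022)&(Z<.055)&(X>box[0])&(X<box[1])&(Y>box[2])&(Y<box[3])
    k,l,st,ce=cv2.connectedComponentsWithStats(m0.astype(np.uint8),connectivity=4)
    for i in range(1,k):
        if st[i,4]<60: continue
        m=l==i;zt=np.percentile(Z[m],95);m&=Z>zt-.006;e=[*np.percentile(X[m],[1,99]),*np.percentile(Y[m],[1,99])]
        print(n,ce[i].round(),st[i,4],'z%.3f'%zt,np.round(e,3),'uv',lane([(e[0]+e[1])/2,(e[2]+e[3])/2]).round(),c['color'][m].mean(0).round())
E
python3 -c "
from h import *
show();blobs('side','s3.png');blobs('scene')
im=cv2.imread('pics/s3.png')[120:280,170:380];cv2.imwrite('pics/s3c.png',cv2.resize(im,None,fx=3.5,fy=3.5))"
```

```text
t 5.2 tcp [0.546  0.0927 0.0205] lane uv [  1.1 -62.8] rotx [ 0.11  -0.994 -0.   ] F [-0.8 -2.   3.1] w 0.5731257167638927 j [ 26.  28. -23.   0. -38. -20.]
side [313. 136.] 278 z0.041 [0.624 0.678 0.34  0.399] uv [136. 201.] [ 34. 190. 177.]
side [229. 152.] 121 z0.050 [0.41  0.434 0.26  0.288] uv [-102.  131.] [86. 69. 51.]
side [214. 185.] 451 z0.040 [0.367 0.423 0.106 0.164] uv [-144.   -4.] [ 21. 154. 144.]
side [279. 192.] 417 z0.050 [0.514 0.585 0.075 0.101] uv [  4. -68.] [40. 38. 35.]
side [195. 205.] 175 z0.040 [0.35  0.369 0.026 0.079] uv [-189.  -82.] [230. 216.   3.]
side [315. 210.] 546 z0.040 [0.598 0.655 0.004 0.063] uv [  75. -130.] [59. 53. 51.]
side [294. 249.] 702 z0.040 [ 0.546  0.604 -0.124 -0.065] uv [   9. -252.] [58. 54. 55.]
side [344. 251.] 331 z0.026 [ 0.652  0.699 -0.118 -0.064] uv [ 110. -260.] [245. 244. 239.]
scene [237. 161.] 197 z0.042 [0.614 0.67  0.341 0.399] uv [127. 202.] [ 75. 164. 160.]
scene [196. 188.] 110 z0.051 [0.404 0.429 0.263 0.291] uv [-107.  135.] [72. 61. 54.]
scene [271. 196.] 267 z0.052 [0.508 0.579 0.08  0.107] uv [ -1. -62.] [63. 54. 45.]
scene [307. 196.] 314 z0.041 [0.593 0.652 0.006 0.064] uv [  71. -129.] [72. 63. 60.]
scene [218. 211.] 374 z0.041 [0.361 0.419 0.107 0.165] uv [-149.   -2.] [ 74. 137. 131.]
scene [355. 209.] 161 z0.026 [ 0.648  0.699 -0.115 -0.061] uv [ 108. -256.] [225. 220. 217.]
scene [332. 220.] 417 z0.041 [ 0.542  0.6   -0.122 -0.065] uv [   5. -251.] [76. 68. 65.]
scene [227. 225.] 78 z0.041 [0.35  0.365 0.032 0.079] uv [-190.  -79.] [235. 222.  83.]
```

View pics/s3c.png

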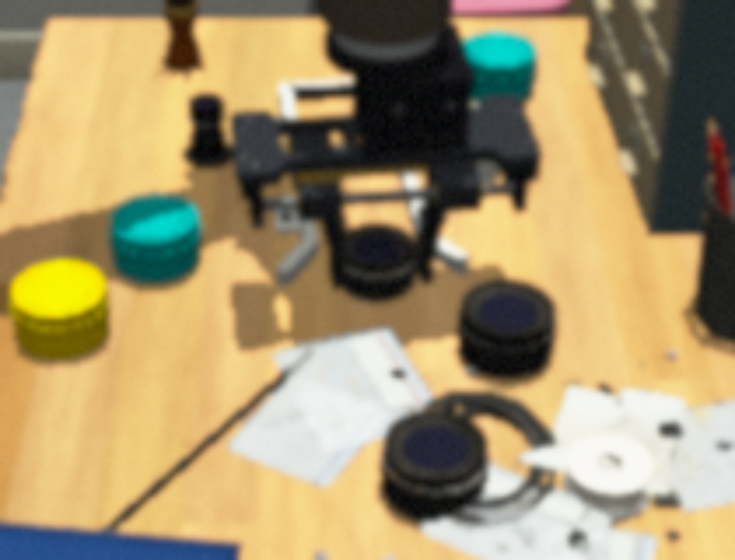

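The crop shows the small lens at (377,262), between the fingertips in the mouth. I need its depth relative to the fingers.

```bash
python3 -c "
from h import *
for n in('side','scene'):
    c=cap(n);P=cloud(c);X,Y,Z=P[...,0],P[...,1],P[...,2]
    m=(Z>.030)&(Z<.037)&(X>.5)&(X<.59)&(Y>.05)&(Y<.18)
    L=lane(P[m]);print(n,m.sum(),np.percentile(L,[2,10,50,90,98],axis=0).round().T.tolist())
    m=(Z>.004)&(Z<.03)&(X>.52)&(X<.56)&(Y>.05)&(Y<.18)
    L=lane(P[m]);print(n,m.sum(),np.percentile(L,[2,10,50,90,98],axis=0).round().T.tolist())
"
```

```text
side 248 [[-27.0, -13.0, 6.0, 27.0, 35.0], [-74.0, -69.0, -47.0, -23.0, -19.0]]
side 160 [[-23.0, -16.0, -3.0, 11.0, 14.0], [-96.0, -71.0, -67.0, -55.0, -37.0]]
scene 107 [[-34.0, -32.0, 3.0, 26.0, 32.0], [-71.0, -69.0, -55.0, -28.0, -21.0]]
scene 83 [[-23.0, -21.0, -7.0, 6.0, 12.0], [-102.0, -92.0, -66.0, -54.0, -50.0]]
```

The lens sits about 20 mm ahead of the fork, as planned, so I'll push it straight in.

{"op": "drive_tool", "data": {
  "moves": [
    {"delta_pos": [-12, 1, 0], "turn": 0, "claw": 0.57},
    {"delta_pos": [-14, 0, 0], "turn": 0, "claw": 0.57},
    {"delta_pos": [-14, 0, 0], "turn": 0, "claw": 0.57},
    {"delta_pos": [-14, 0, 0], "turn": 0, "claw": 0.57},
    {"delta_pos": [-14, 0, 0], "turn": 0, "claw": 0.57},
    {"delta_pos": [-14, 0, 0], "turn": 0, "claw": 0.57},
    {"delta_pos": [-14, 0, 0], "turn": 0, "claw": 0.57},
    {"delta_pos": [-14, 0, 0], "turn": 0, "claw": 0.57}
  ]
}}

```text
time_s: 6.4
tcp_pos: [0.532, 0.2022, 0.0205]
ee_rot: [[0.11, -0.994, -0.0], [-0.994, -0.11, -0.0], [0.0, 0.0, -1.0]]
wrist_force: [1.3, -1.8, 0.8]
gripper_width: 0.566
gripper_force: 1.5
```

{"op": "drive_tool", "data": {
  "moves": [
    {"delta_pos": [-14, 0, 0], "turn": 0, "claw": 0.57},
    {"delta_pos": [-14, 0, 0], "turn": 0, "claw": 0.57},
    {"delta_pos": [-14, 0, 0], "turn": 0, "claw": 0.57},
    {"delta_pos": [-14, 0, 0], "turn": 0, "claw": 0.57},
    {"delta_pos": [-14, 0, 0], "turn": 0, "claw": 0.57},
    {"delta_pos": [-14, 0, 0], "turn": 0, "claw": 0.57},
    {"delta_pos": [-12, 0, 0], "turn": 0, "claw": 0.57},
    {"delta_pos": [-6, 0, 0], "turn": 0, "claw": 0.57},
    {"delta_pos": [0, 0, 0], "turn": 0, "claw": 0.57}
  ]
}}

```text
time_s: 7.52
tcp_pos: [0.5209, 0.3034, 0.0205]
ee_rot: [[0.11, -0.994, 0.0], [-0.994, -0.11, 0.001], [-0.001, -0.0, -1.0]]
wrist_force: [-0.4, -0.1, -0.3]
gripper_width: 0.569
gripper_force: 0.3
```

{"op": "drive_tool", "data": {
  "moves": [
    {"delta_pos": [20, 0, 0], "turn": 0, "claw": 0.57},
    {"delta_pos": [15, 0, -40], "turn": 0, "claw": 0.57},
    {"delta_pos": [26, 0, -40], "turn": 0, "claw": 0.64},
    {"delta_pos": [45, -15, 0], "turn": 0, "claw": 0.64},
    {"delta_pos": [45, -15, 0], "turn": 0, "claw": 0.64},
    {"delta_pos": [45, -15, 0], "turn": 0, "claw": 0.64},
    {"delta_pos": [45, -15, 0], "turn": 0, "claw": 0.64},
    {"delta_pos": [45, -14, 0], "turn": 0, "claw": 0.64},
    {"delta_pos": [34, 0, 0], "turn": 0, "claw": 0.64},
    {"delta_pos": [0, 0, 0], "turn": 0, "claw": 0.64}
  ]
}}

```text
time_s: 8.78
tcp_pos: [0.6289, -0.0109, 0.1001]
ee_rot: [[0.105, -0.995, -0.001], [-0.995, -0.105, 0.0], [-0.0, 0.001, -1.0]]
wrist_force: [-0.4, -0.2, 0.4]
gripper_width: 0.64
gripper_force: 0.0
```

```bash
python3 -c "
from h import *
show();blobs('side','s4.png');blobs('scene')"
```

```text
t 8.775 tcp [ 0.6289 -0.0109  0.1001] lane uv [  72.1 -174.9] rotx [ 0.105 -0.995 -0.   ] F [-0.4 -0.2  0.4] w 0.6400657895856053 j [ 14.  28.  -8.  -0. -54.  -8.]
side [308. 136.] 183 z0.041 [0.62  0.655 0.339 0.398] uv [122. 202.] [ 20. 184. 173.]
side [266. 146.] 209 z0.035 [0.497 0.543 0.296 0.35 ] uv [  0. 169.] [71. 62. 57.]
side [229. 152.] 127 z0.050 [0.41  0.434 0.26  0.292] uv [-102.  133.] [91. 74. 56.]
side [214. 184.] 441 z0.041 [0.367 0.423 0.106 0.164] uv [-144.   -4.] [ 28. 181. 169.]
side [195. 205.] 175 z0.040 [0.35  0.37  0.027 0.081] uv [-188.  -81.] [168. 140.  11.]
side [315. 210.] 541 z0.041 [0.599 0.655 0.004 0.063] uv [  75. -131.] [47. 42. 37.]
side [294. 249.] 698 z0.041 [ 0.546  0.603 -0.124 -0.065] uv [   9. -252.] [53. 51. 54.]
side [344. 251.] 331 z0.026 [ 0.652  0.699 -0.118 -0.062] uv [ 110. -259.] [245. 244. 239.]
scene [237. 161.] 195 z0.042 [0.613 0.673 0.343 0.399] uv [128. 203.] [ 78. 163. 159.]
scene [255. 171.] 125 z0.053 [0.605 0.637 0.236 0.268] uv [93. 88.] [211. 207. 202.]
scene [214. 176.] 162 z0.036 [0.491 0.541 0.298 0.351] uv [ -3. 171.] [78. 68. 61.]
scene [196. 188.] 107 z0.050 [0.404 0.431 0.263 0.291] uv [-107.  135.] [73. 63. 57.]
scene [307. 196.] 315 z0.042 [0.594 0.653 0.006 0.063] uv [  72. -129.] [68. 59. 53.]
scene [218. 211.] 373 z0.041 [0.361 0.419 0.108 0.166] uv [-149.   -2.] [ 82. 156. 151.]
scene [355. 209.] 163 z0.026 [ 0.647  0.697 -0.115 -0.058] uv [ 107. -255.] [224. 219. 216.]
scene [332. 220.] 416 z0.041 [ 0.542  0.6   -0.121 -0.064] uv [   6. -250.] [74. 66. 64.]
scene [226. 225.] 77 z0.042 [0.35  0.365 0.032 0.079] uv [-190.  -79.] [164. 139.  60.]
```

{"op": "drive_tool", "data": {
  "moves": [
    {"delta_pos": [0, 0, 40], "turn": 0, "claw": 0.64},
    {"delta_pos": [0, 0, 30], "turn": 0, "claw": 0.64},
    {"delta_pos": [0, 0, 10], "turn": 0, "claw": 0.64},
    {"delta_pos": [-8, 0, 0], "turn": 0, "claw": 0.64},
    {"delta_pos": [-8, 0, 0], "turn": 0, "claw": 0.64},
    {"delta_pos": [-8, 0, 0], "turn": 0, "claw": 0.64},
    {"delta_pos": [-10, 8, 0], "turn": 0, "claw": 0.64},
    {"delta_pos": [-10, 9, 0], "turn": 0, "claw": 0.64},
    {"delta_pos": [-10, 9, 0], "turn": 0, "claw": 0.64},
    {"delta_pos": [-10, 9, 0], "turn": 0, "claw": 0.64},
    {"delta_pos": [-10, 9, 0], "turn": 0, "claw": 0.64},
    {"delta_pos": [-10, 9, 0], "turn": 0, "claw": 0.64}
  ]
}}

```text
time_s: 10.38
tcp_pos: [0.5672, 0.071, 0.0208]
ee_rot: [[0.11, -0.994, 0.001], [-0.994, -0.11, 0.0], [-0.0, -0.001, -1.0]]
wrist_force: [2.7, -1.9, 3.1]
gripper_width: 0.641
gripper_force: 2.3
```

{"op": "drive_tool", "data": {
  "moves": [
    {"delta_pos": [-10, 9, 0], "turn": 0, "claw": 0.64},
    {"delta_pos": [-11, 9, 0], "turn": 0, "claw": 0.64},
    {"delta_pos": [0, 0, 0], "turn": 0, "claw": 0.64}
  ]
}}

```text
time_s: 10.75
tcp_pos: [0.5454, 0.0899, 0.0199]
ee_rot: [[0.111, -0.994, -0.003], [-0.994, -0.111, -0.0], [0.0, 0.003, -1.0]]
wrist_force: [-0.1, 0.9, 1.0]
gripper_width: 0.639
gripper_force: 0.0
```

```bash
python3 -c "
from h import *
show()
for n in('side','scene'):
    c=cap(n);P=cloud(c);X,Y,Z=P[...,0],P[...,1],P[...,2]
    m=(Z>.036)&(Z<.043)&(X>.46)&(X<.66)&(Y>.0)&(Y<.18)
    L=lane(P[m]);print(n,m.sum(),np.percentile(L,[2,10,50,90,98],axis=0).round().T.tolist())
"
```

```text
t 10.75 tcp [0.5454 0.0899 0.0199] lane uv [  0.2 -65.6] rotx [ 0.111 -0.994  0.   ] F [-0.1  0.9  1. ] w 0.6394732116703782 j [ 26.  28. -23.  -0. -38. -20.]
side 297 [[-28.0, -17.0, 5.0, 28.0, 35.0], [-77.0, -71.0, -45.0, -20.0, -14.0]]
scene 127 [[-39.0, -36.0, -2.0, 27.0, 31.0], [-75.0, -73.0, -56.0, -29.0, -18.0]]
```

{"op": "drive_tool", "data": {
  "moves": [
    {"delta_pos": [-12, 0, 0], "turn": 0, "claw": 0.64},
    {"delta_pos": [-14, 0, 0], "turn": 0, "claw": 0.64},
    {"delta_pos": [-14, 0, 0], "turn": 0, "claw": 0.64},
    {"delta_pos": [-14, 0, 0], "turn": 0, "claw": 0.64},
    {"delta_pos": [-14, 0, 0], "turn": 0, "claw": 0.64},
    {"delta_pos": [-14, 0, 0], "turn": 0, "claw": 0.64},
    {"delta_pos": [-14, 0, 0], "turn": 0, "claw": 0.64},
    {"delta_pos": [-14, 0, 0], "turn": 0, "claw": 0.64},
    {"delta_pos": [-14, 0, 0], "turn": 0, "claw": 0.64},
    {"delta_pos": [-14, 0, 0], "turn": 0, "claw": 0.64},
    {"delta_pos": [-10, 0, 0], "turn": 0, "claw": 0.64},
    {"delta_pos": [-6, 0, 0], "turn": 0, "claw": 0.64}
  ]
}}

```text
time_s: 12.35
tcp_pos: [0.5305, 0.2428, 0.0206]
ee_rot: [[0.11, -0.994, -0.0], [-0.994, -0.11, -0.0], [0.0, 0.0, -1.0]]
wrist_force: [0.5, -3.2, -0.2]
gripper_width: 0.643
gripper_force: 1.5
```

{"op": "drive_tool", "data": {
  "moves": [
    {"delta_pos": [0, 0, 0], "turn": 0, "claw": 0.64},
    {"delta_pos": [20, 0, 0], "turn": 0, "claw": 0.64},
    {"delta_pos": [15, 0, -40], "turn": 0, "claw": 0.64},
    {"delta_pos": [26, 0, -40], "turn": 0, "claw": 0.64},
    {"delta_pos": [55, -1, 0], "turn": 0, "claw": 0.64},
    {"delta_pos": [55, -1, 0], "turn": 0, "claw": 0.64},
    {"delta_pos": [55, -2, 0], "turn": 0, "claw": 0.64},
    {"delta_pos": [55, -2, 0], "turn": 0, "claw": 0.64},
    {"delta_pos": [55, -2, 0], "turn": 0, "claw": 0.64},
    {"delta_pos": [45, 0, 0], "turn": 0, "claw": 0.64},
    {"delta_pos": [0, 0, 0], "turn": 0, "claw": 0.64}
  ]
}}

```text
time_s: 13.72
tcp_pos: [0.5797, -0.1394, 0.1004]
ee_rot: [[0.104, -0.995, 0.0], [-0.995, -0.104, 0.0], [0.0, -0.0, -1.0]]
wrist_force: [0.4, 0.3, -0.3]
gripper_width: 0.64
gripper_force: 0.0
```

```bash
python3 -c "
from h import *
show();blobs('side','s5.png',(.44,.7,-.2,.4));blobs('scene',None,(.44,.7,-.2,.4))"
```

```text
t 13.725 tcp [ 0.5797 -0.1394  0.1004] lane uv [   9.  -297.2] rotx [ 0.104 -0.995  0.   ] F [ 0.4  0.3 -0.3] w 0.64034990018197 j [  2.  26. -13.  -0. -51.   4.]
side [269. 152.] 521 z0.040 [0.501 0.559 0.236 0.335] uv [  6. 130.] [52. 50. 52.]
side [295. 250.] 677 z0.040 [ 0.546  0.604 -0.123 -0.065] uv [   9. -252.] [37. 35. 35.]
side [344. 251.] 328 z0.026 [ 0.652  0.699 -0.117 -0.063] uv [ 110. -259.] [241. 240. 234.]
scene [237. 161.] 192 z0.042 [0.614 0.671 0.342 0.399] uv [128. 203.] [ 78. 164. 160.]
scene [255. 171.] 121 z0.053 [0.605 0.639 0.236 0.269] uv [94. 88.] [209. 204. 200.]
scene [223. 179.] 391 z0.041 [0.493 0.553 0.238 0.345] uv [  0. 137.] [76. 67. 61.]
scene [356. 209.] 157 z0.026 [ 0.648  0.697 -0.116 -0.064] uv [ 107. -258.] [216. 210. 207.]
scene [332. 220.] 418 z0.041 [ 0.541  0.6   -0.122 -0.064] uv [   5. -250.] [68. 60. 55.]
```

View pics/s5.png

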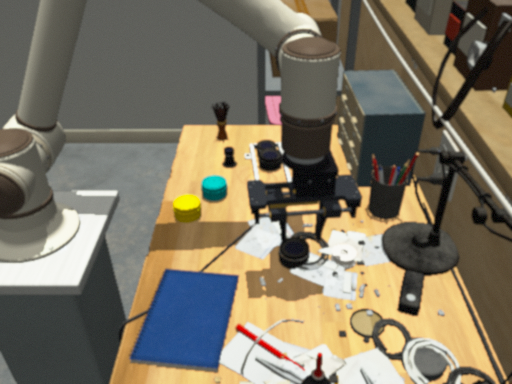

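The side view shows two lenses in the lane near (268,155) and B at (295,250) under the fork. I'll lower the tool behind B and push it, checking the force near the ring.

{"op": "drive_tool", "data": {
  "moves": [
    {"delta_pos": [0, 1, 40], "turn": 0, "claw": 0.64},
    {"delta_pos": [0, 0, 29], "turn": 0, "claw": 0.64},
    {"delta_pos": [0, 0, 10], "turn": 0, "claw": 0.64},
    {"delta_pos": [-8, 0, 0], "turn": 0, "claw": 0.64},
    {"delta_pos": [-8, 0, 0], "turn": 0, "claw": 0.64},
    {"delta_pos": [-8, 0, 0], "turn": 0, "claw": 0.64},
    {"delta_pos": [-10, 0, 0], "turn": 0, "claw": 0.64},
    {"delta_pos": [-10, 0, 0], "turn": 0, "claw": 0.64}
  ]
}}

```text
time_s: 14.82
tcp_pos: [0.5752, -0.0913, 0.0223]
ee_rot: [[0.11, -0.994, 0.002], [-0.994, -0.11, -0.0], [0.0, -0.002, -1.0]]
wrist_force: [-0.1, -2.6, 1.1]
gripper_width: 0.639
gripper_force: 1.4
```

```bash
python3 -c "
from h import *
show();blobs('side',None,(.5,.7,-.2,.05));blobs('scene',None,(.5,.7,-.2,.05))"
```

```text
t 14.825 tcp [ 0.5752 -0.0913  0.0223] lane uv [   9.9 -248.9] rotx [ 0.11  -0.994  0.   ] F [-0.1 -2.6  1.1] w 0.6390985406417582 j [  7.  30. -19.   0. -41.  -1.]
side [296. 243.] 698 z0.048 [ 0.541  0.617 -0.108 -0.069] uv [  14. -247.] [39. 34. 28.]
side [345. 251.] 321 z0.026 [ 0.652  0.699 -0.117 -0.064] uv [ 110. -259.] [224. 222. 215.]
scene [355. 209.] 165 z0.026 [ 0.647  0.697 -0.115 -0.058] uv [ 107. -255.] [196. 190. 187.]
scene [327. 217.] 390 z0.052 [ 0.533  0.612 -0.104 -0.08 ] uv [   7. -249.] [60. 53. 49.]
```

{"op": "drive_tool", "data": {
  "moves": [
    {"delta_pos": [-14, 1, 0], "turn": 0, "claw": 0.64},
    {"delta_pos": [-14, 1, 0], "turn": 0, "claw": 0.64},
    {"delta_pos": [-14, 1, 0], "turn": 0, "claw": 0.64},
    {"delta_pos": [-14, 1, 0], "turn": 0, "claw": 0.64},
    {"delta_pos": [-14, 1, 0], "turn": 0, "claw": 0.64},
    {"delta_pos": [-14, 1, 0], "turn": 0, "claw": 0.64},
    {"delta_pos": [-14, 1, 0], "turn": 0, "claw": 0.64},
    {"delta_pos": [-14, 1, 0], "turn": 0, "claw": 0.64},
    {"delta_pos": [-14, 1, 0], "turn": 0, "claw": 0.64},
    {"delta_pos": [-14, 0, 0], "turn": 0, "claw": 0.64},
    {"delta_pos": [-14, 0, 0], "turn": 0, "claw": 0.64},
    {"delta_pos": [-14, 0, 0], "turn": 0, "claw": 0.64}
  ]
}}

```text
time_s: 16.42
tcp_pos: [0.547, 0.075, 0.0215]
ee_rot: [[0.11, -0.994, -0.0], [-0.994, -0.11, -0.0], [0.0, 0.0, -1.0]]
wrist_force: [-0.5, -2.7, 2.3]
gripper_width: 0.642
gripper_force: 2.0
```

{"op": "drive_tool", "data": {
  "moves": [
    {"delta_pos": [-14, 0, 0], "turn": 0, "claw": 0.64},
    {"delta_pos": [-14, 0, 0], "turn": 0, "claw": 0.64},
    {"delta_pos": [-14, 0, 0], "turn": 0, "claw": 0.64},
    {"delta_pos": [-14, 0, 0], "turn": 0, "claw": 0.64},
    {"delta_pos": [-14, 0, 0], "turn": 0, "claw": 0.64},
    {"delta_pos": [-14, 0, 0], "turn": 0, "claw": 0.64},
    {"delta_pos": [-14, 0, 0], "turn": 0, "claw": 0.64},
    {"delta_pos": [-9, 0, 0], "turn": 0, "claw": 0.64},
    {"delta_pos": [-4, 0, 0], "turn": 0, "claw": 0.64},
    {"delta_pos": [0, 0, 0], "turn": 0, "claw": 0.64}
  ]
}}

```text
time_s: 17.68
tcp_pos: [0.5347, 0.1845, 0.0214]
ee_rot: [[0.11, -0.994, -0.001], [-0.994, -0.11, -0.0], [-0.0, 0.001, -1.0]]
wrist_force: [-0.6, -1.7, 2.6]
gripper_width: 0.637
gripper_force: 2.2
```

{"op": "drive_tool", "data": {
  "moves": [
    {"delta_pos": [20, 0, 0], "turn": 0, "claw": 0.64},
    {"delta_pos": [20, 0, -30], "turn": 0, "claw": 0.64},
    {"delta_pos": [40, 0, -40], "turn": 0, "claw": 0.64},
    {"delta_pos": [50, 0, -20], "turn": 0, "claw": 0.64},
    {"delta_pos": [50, 0, 0], "turn": 0, "claw": 0.64},
    {"delta_pos": [50, 0, 0], "turn": 0, "claw": 0.64},
    {"delta_pos": [50, 0, 0], "turn": 0, "claw": 0.64},
    {"delta_pos": [0, 0, 0], "turn": 0, "claw": 0.64}
  ]
}}

```text
time_s: 18.68
tcp_pos: [0.5652, -0.0977, 0.111]
ee_rot: [[0.104, -0.995, 0.0], [-0.995, -0.104, 0.001], [-0.001, -0.0, -1.0]]
wrist_force: [0.4, 0.3, -0.1]
gripper_width: 0.642
gripper_force: 0.0
```

```bash
python3 -c "
from h import *
show();blobs('side','s6.png',(.35,.72,-.2,.4));blobs('scene',None,(.35,.7,-.2,.4))
im=cv2.imread('pics/s6.png')[110:270,170:380];cv2.imwrite('pics/s6c.png',cv2.resize(im,None,fx=3.5,fy=3.5))"
```

```text
t 18.675 tcp [ 0.5652 -0.0977  0.111 ] lane uv [  -0.7 -254.1] rotx [ 0.104 -0.995 -0.001] F [ 0.4  0.3 -0.1] w 0.6417524300329212 j [  6.  23. -16.  -0. -51.  -0.]
side [268. 152.] 508 z0.041 [0.501 0.559 0.218 0.342] uv [  6. 125.] [49. 47. 49.]
side [229. 153.] 133 z0.049 [0.41  0.434 0.258 0.29 ] uv [-102.  131.] [90. 74. 57.]
side [214. 184.] 442 z0.041 [0.367 0.423 0.106 0.165] uv [-144.   -4.] [ 28. 193. 181.]
side [195. 205.] 173 z0.041 [0.35  0.37  0.026 0.081] uv [-188.  -81.] [192. 169.  10.]
side [344. 251.] 321 z0.026 [ 0.652  0.7   -0.117 -0.064] uv [ 111. -259.] [245. 243. 238.]
scene [237. 161.] 193 z0.042 [0.615 0.672 0.343 0.399] uv [128. 203.] [ 77. 165. 161.]
scene [255. 171.] 125 z0.053 [0.603 0.638 0.234 0.269] uv [92. 87.] [211. 207. 202.]
scene [230. 182.] 637 z0.041 [0.495 0.558 0.18  0.345] uv [  0. 108.] [75. 66. 61.]
scene [196. 188.] 107 z0.050 [0.405 0.43  0.263 0.29 ] uv [-106.  134.] [73. 63. 57.]
scene [219. 213.] 456 z0.041 [0.351 0.418 0.034 0.166] uv [-159.  -38.] [107. 168. 143.]
scene [355. 209.] 165 z0.026 [ 0.647  0.697 -0.114 -0.059] uv [ 107. -255.] [221. 215. 212.]
```

View pics/s6c.png

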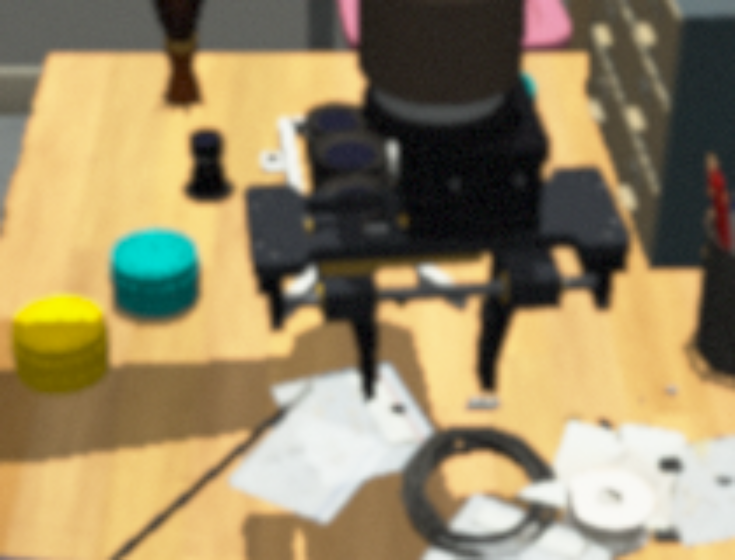

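The crop shows three lenses in single file inside the lane near (345,150). From the scene camera, the last lens's rear edge is about 22 mm past the gate. The loupe, film can and spool haven't moved.

```bash
python3 -c "
from station import ticket
print(ticket.finish_job())"
```

```text
the job is handed in; nothing more can be done
None
```

I handed the job in at about 19 s: all three lenses stand in single file in the lane, the small one innermost, the last one about 22 mm past the gate, with the loupe, film can and spool unmoved; no verdict came back.

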